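Roll-code two sides of a filled carton

ROBOT

A 6-joint arm with a two-finger parallel gripper is mounted at the origin on the work surface. World frame = base frame: x ahead of the robot, y to its left, z up, the work surface at z = 0. Lengths are in m, angles in rad, forces in N, time in s.
With the tool pointing down it reaches from about 0.4 to 0.825 m from the base axis. Payload 7 kg.
Tool frame: the origin (TCP) lies at the very end of the fingers, on their centre line; the grasp point (between the pads) lies 19 mm behind it; z points along the fingers, y is the line along which they close (so a half turn about z gives the same grasp; the last joint's range is limited). The gripper opens to 88 mm and grips with 3 to 60 N. Pads are 19 mm wide; open, the fingers measure 130 mm over their backs; the gripper's body (78 mm by 193 mm) begins 47 mm behind the grasp point.
Start: joints at [1.428, 0.359, 0.012, 0, -1.224, -0.288], TCP at [0.282, 0.613, 0.227] pointing down, gripper open.
Joint ranges: [-3.07, 3.07], [-1.43, 2.12], [-1.02, 1.25], [-3.03, 1.67], [-3.05, -0], [-3.03, 3.03]. Speed limits (rad/s): [2.39, 2.39, 3.01, 3.14, 3.14, 3.14].

INTERFACE

Orientations are given as a 3x3 rotation matrix whose columns are the frame's x, y, z axes.
In Python, from plant import monitor, imaging, bot gives the robot as it stands. The module is installed in compiled form; this text tells all that it offers.
- The arm moves only by the shell command python3 -m jog 'ROWS' [FORCE]. ROWS is JSON, a list of rows, each a list of 7 numbers: the shift along the world's x, y, z in cm, then the turn, a rotation vector about the world's x, y, z in degrees, then the finger opening in cm, from 0 to 8.76. A call has 1 to 12 rows; each row shifts and turns the commanded pose from where the row before left it; what a row does not reach is not made up. A row lasts 1/8 s, in which the tool goes at most 62.5 mm and 10.7 degrees, less where a joint would pass 70% of its speed; a pose out of reach is approached as far as the arm can. A call is refused whole if a number of a shift passes 6.25 or a number of a turn 10.7, either way. A call with a gripper value outside its range is refused whole. The fingers move at their own pace and stop on an object; FORCE is the grip in N (left out, the last holds). Time passes only in rows, so rows that do not move let the fingers close. It gives the time, the measured TCP pose, the force and the opening at its end, in the units of the state.
- monitor.observe(): the state, without advancing time (a new reading comes with each control period).
- imaging.get_image(name): name is "scene" or "top" or "wrist"; returns a dict with "color" (384x512x3 uint8, red, green, blue), "depth" (384x512 float32, m along the optical axis (not along the pixel's ray), 0 where there is no reading), "fx", "fy", "cx", "cy" (pixels), "dist_coeffs" ([k1, k2, p1, p2, k3] as OpenCV has them; the pictures are not rectified), "rvec" (rotation vector, rad) and "tvec" (3), from world to camera coordinates, as OpenCV has them. Camera axes: x right, y down, z forward; pixel columns grow to the right and rows downward; lengths in m; the calibration is good to about 2 mm. A picture is of the moment at which its call begins.
- bot.job_done(): hands the job in, once; it reports no verdict.
Trained networks look in a picture, given as the dict that the camera call returned (one of the last four; its "shot" number tells which), for a name from the list of things; names that differ only in an ending like _2 or _b are one class to them, and where a whole thing is asked for, a point or a joint stands for the part that bears it (a point fixed in the world has none). Each returns a list of dicts, best first, with "p" (0 to 1); they miss things now and then, are a little off and sometimes report something else, mostly with a low value. They report only what shows in the picture. A call takes as long as a camera call. They do not tell look-alikes from the thing itself.
- imaging.boxes_of(query, picture): "box" ([left, top, right, bottom] in pixels, round what is visible of it).
- imaging.pinpoint(query, picture): "position" ([column, row] in pixels: a listed point, or the origin of a listed thing).
The state is a dict: "clock": time; "joint_positions": joint angles; "qvel": joint speeds; "joint_torque": joint torques, N m; "tool_pos": TCP position; "tool_rot": TCP orientation; "wrist_force": force on the tool from outside, world axes, zero at the start; "moment": the same for the moment, N m; "finger_gap": finger opening in m.
Only numpy, scipy, OpenCV 4.12 (cv2) and the standard library are available. Lean on these libraries where they do the work, as an engineer would, in place of code of your own. Each camera call takes 0.05 s, during which the arm holds its last target. There are 200 camera calls.

TASK

Code this carton on the bench's roll coder. Slide it flat along the guide fence, long white panel against the fence, right past the print drum so that the drum rolls over the whole panel; then turn the carton a quarter turn and run the white panel on its short end past the drum the same way (either direction of travel will do). Leave the carton lying flat on the bench beside the coder, clear of the drum, and do not disturb the bottles or the tape dispenser.

Things in the scene. Friction and masses are not known exactly. Their poses are not given: they have to be found in the camera images.
- carton: Loose filled brown carton, 160 mm long (its x), 120 wide (y), 75 high, about 0.6 kg, too wide to grasp. Origin: centre of its underside. Blank white print panels from the top edge 50 mm down, lapping 12 mm onto the top: long panel (110 mm, centred) on its +y side, end panel (80 mm, centred) on its +x end. Starts right (-y) of the coder, long panel roughly towards the fence.
- coder: Fixed roll coder with aluminium guide fence, somewhat turned. Origin on the bench in the plane of the fence face, under the print drum's window; y along the fence, x square to it, away from the robot. Cartons run on its -x side, a face in the plane x = 0. Fence 55 mm high, 20 thick; window y = -38 to 38 mm, its lower 18 mm closed. Behind it the works are up to 86 mm high, x to 150 mm, y -95 to 130.
- fence_left (a point): Left (+y) end of the straight fence face, 155 mm from the coder's origin, on the bench. From here a bent steel lead-in, 55 mm high, falls back from the lane and ends 39 mm further out and 25 mm behind the face; beyond that the bench is free.
- fence_right (a point): Right (-y) end of the straight fence face, 155 mm from the coder's origin, on the bench; a like lead-in and free bench follow.
- print_drum (a joint): Angle (rad) of the upright rubber-faced print drum, 60 mm diameter, 22 to 62 mm above the bench, turned by the carton rolling past (30 mm travel = 1 rad, negative for travel to +y; stops at +-6.1). Freed, a spring brings it home to 0 in about 1 s. It stands 6 mm proud of the fence face and gives way on a sprung arm, under 1.5 to 2 N, until the carton is flush.
- bottle_a: Bystander: white bottle with red cap, 64 mm diameter, 160 mm high, standing behind the right half of the fence. Origin at the centre of its underside.
- bottle_b: Bystander: a second such bottle behind the right half of the fence. Origin at the centre of its underside.
- tape_dispenser: Bystander: black desk tape dispenser, 170 x 60 x 91 mm, at the left. Origin at the centre of its underside.
There are look-alikes about, which are no part of the job. There is more than one size of the carton; the job needs the smaller.

How it is judged:
By the outcome, as a careful person would: the job done as asked, in the order asked, and still so for the second after the job is handed in, with the robot touching nothing.
It also fails if it takes over 72 s, if anything falls off the work surface, if the arm or the gripper's body presses on something with over 40 N, if the wrist force passes 120 N, or if a joint passes its speed limit or range.

## Working session

There is one attempt and no reset: what is moved stays moved. The work goes in short steps, Python scripts to look and compute and a shell command to move; the robot and the scene stay as the last step left them, time stands still between calls to the robot, and variables do not carry over. Pictures are saved under pics/ and viewed, on a budget of 10 in all, crops included, one or two more only if the job needs it, and the job is handed in when it is done.

```bash
mkdir -p pics
cat > h.py <<'E'
import numpy as np, cv2
from plant import monitor, imaging, bot
def cam(d):
    K=np.array([[d["fx"],0,d["cx"]],[0,d["fy"],d["cy"]],[0,0,1]]);R=cv2.Rodrigues(np.array(d["rvec"],float))[0]
    return K,np.array(d["dist_coeffs"],float),R,np.array(d["tvec"],float).ravel()
def onz(d,px,z=0.):
    K,D,R,t=cam(d);p=cv2.undistortPoints(np.array(px,float).reshape(-1,1,2),K,D).reshape(-1,2)
    r=np.c_[p,np.ones(len(p))]@R;c=-R.T@t
    return c+r*((z-c[2])/r[:,2])[:,None]
def proj(d,P):
    K,D,R,t=cam(d);return cv2.projectPoints(np.array(P,float).reshape(-1,3),np.array(d["rvec"],float),t,K,D)[0].reshape(-1,2)
def cloud(d):
    h,w=d["depth"].shape;K,D,R,t=cam(d);v,u=np.mgrid[:h,:w]
    p=cv2.undistortPoints(np.stack([u,v],-1).reshape(-1,1,2).astype(float),K,D).reshape(-1,2)
    z=d["depth"].reshape(-1);X=(np.c_[p,np.ones(len(p))]*z[:,None]-t)@R
    X[z==0]=np.nan;return X.reshape(h,w,3)
def save(n,*im): cv2.imwrite("pics/"+n,np.hstack(im)[...,::-1])
E
python3 - <<'E'
from h import *
ds=[imaging.get_image(n) for n in("scene","top")]
for d,n in zip(ds,("scene","top")):
    for q in("carton","coder","fence_left","fence_right","bottle_a","tape_dispenser"):
        for r in imaging.boxes_of(q,d)[:4] if not q.startswith("fence") else []: print(n,q,"box",np.round(r["box"]),round(r["p"],2))
        for r in imaging.pinpoint(q,d)[:4]: print(n,q,np.round(r["position"]),np.round(onz(d,r["position"])[0],3),round(r["p"],2))
save("scene.png",cv2.resize(ds[0]["color"],(768,576)));save("top.png",cv2.resize(ds[1]["color"],(768,576)))
E
```

```text
scene carton box [285. 143. 330. 188.] 0.95
scene carton box [312. 101. 360. 150.] 0.68
scene carton [335. 133.] [ 0.324 -0.534  0.   ] 0.83
scene carton [307. 169.] [ 0.392 -0.256  0.   ] 0.77
scene coder box [205. 159. 274. 235.] 0.59
scene coder [257. 196.] [ 0.542 -0.053  0.   ] 0.8
scene fence_left [237. 228.] [0.563 0.114 0.   ] 0.8
scene fence_right [272. 171.] [ 0.525 -0.204  0.   ] 0.82
scene bottle_a box [216. 127. 234. 160.] 0.97
scene bottle_a box [234. 110. 250. 147.] 0.69
scene bottle_a [242. 138.] [ 0.704 -0.374  0.   ] 0.75
scene bottle_a [226. 155.] [ 0.732 -0.247  0.   ] 0.69
scene tape_dispenser [256. 341.] [0.379 0.494 0.   ] 0.66
scene tape_dispenser [241. 140.] [ 0.707 -0.361  0.   ] 0.18
top carton box [309. 196. 363. 248.] 0.97
top carton box [383. 198. 467. 272.] 0.66
top carton [335. 220.] [ 0.392 -0.257  0.   ] 0.67
top carton [417. 232.] [ 0.34  -0.543  0.   ] 0.62
top coder box [230. 135. 324. 184.] 0.79
top coder [276. 179.] [ 0.542 -0.055  0.   ] 0.68
top fence_left [229. 177.] [0.556 0.111 0.   ] 0.66
top fence_right [315. 184.] [ 0.522 -0.195  0.   ] 0.77
top bottle_a box [317. 110. 339. 133.] 0.71
top bottle_a box [346. 121. 372. 143.] 0.62
top bottle_a [353. 133.] [ 0.701 -0.34   0.   ] 0.98
top bottle_a [323. 124.] [ 0.739 -0.231  0.   ] 0.91
top tape_dispenser box [106. 203. 140. 256.] 0.83
top tape_dispenser box [266. 162. 284. 181.] 0.7
top tape_dispenser box [220. 137. 330. 184.] 0.16
top tape_dispenser [126. 229.] [0.382 0.477 0.   ] 0.96
```

View pics/scene.png

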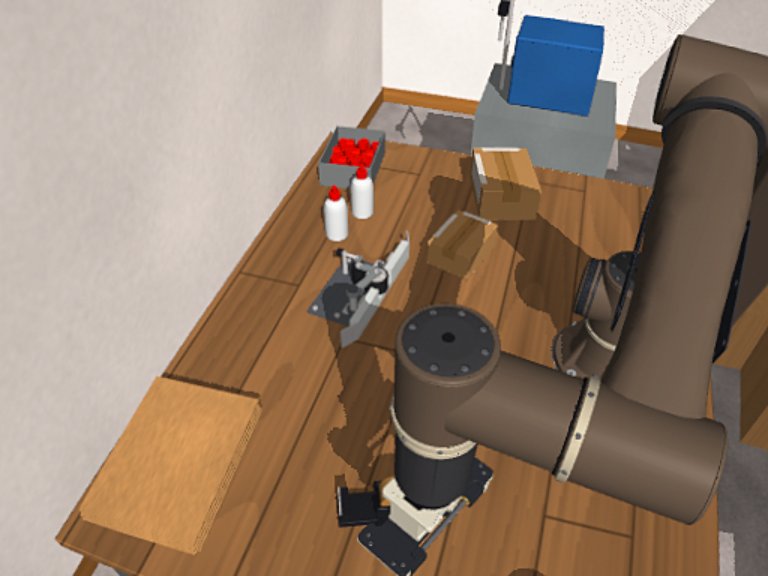

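View pics/top.png

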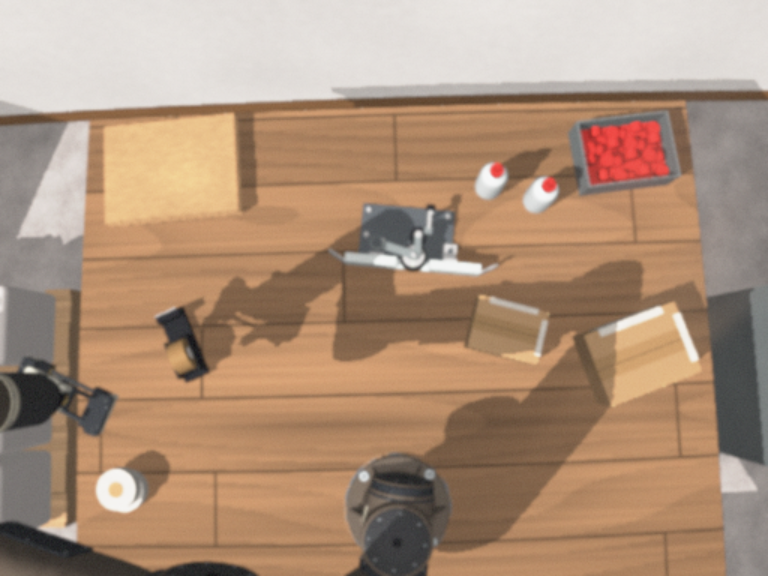

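Top view (768×576): two brown cartons. The one at about (508,329), smaller, is the job's carton. The one at (640,352) is larger, so it is the look-alike. The fence runs (345,260)–(482,270), the bottles stand at (490,180) and (541,194), and the dispenser is at (182,343). I'll measure both cartons and the fence by depth, and confirm with one crop.

```bash
cat >> h.py <<'E'
def carton(d,c,r=0.13,zlo=.066,zhi=.085):
    X=cloud(d).reshape(-1,3);m=(abs(X[:,2]-(zlo+zhi)/2)<(zhi-zlo)/2)&(np.hypot(X[:,0]-c[0],X[:,1]-c[1])<r)
    return cv2.minAreaRect(X[m,:2].astype(np.float32)*1000),m.sum(),np.median(X[m,2])
E
python3 - <<'E'
from h import *
d=imaging.get_image("top")
print(carton(d,(.39,-.256))); print(carton(d,(.34,-.54),.2,.06,.14))
X=cloud(d).reshape(-1,3)
m=(X[:,2]>.045)&(X[:,2]<.062)&(abs(X[:,1]+.05)<.14)&(X[:,0]>.49)&(X[:,0]<.6)
P=X[m];
for y in np.arange(-.19,.1,.04):
    s=P[abs(P[:,1]-y)<.01]; print(round(y,2),len(s),np.round(np.sort(s[:,0])[:3],3) if len(s) else "")
for q in("coder","fence_left","fence_right"): print(q,[np.round(onz(d,r["position"])[0],4) for r in imaging.pinpoint(q,d)[:1]])
s=monitor.observe();print(s["tool_pos"],np.round(s["tool_rot"],3).tolist(),s["clock"],s["wrist_force"])
save("crop.png",cv2.resize(d["color"][120:280,220:480],(780,480)))
E
```

```text
(((391.58245849609375, -257.5793151855469), (159.70362854003906, 121.3350830078125), 73.21827697753906), np.int64(1741), np.float64(0.07512179776904267))
(((328.1431884765625, -544.950439453125), (166.79994201660156, 225.22952270507812), 18.07645034790039), np.int64(3549), np.float64(0.1023681667056004))
-0.19 20 [0.525 0.525 0.525]
-0.15 41 [0.529 0.529 0.53 ]
-0.11 39 [0.534 0.534 0.534]
-0.07 31 [0.538 0.539 0.541]
-0.03 17 [0.54  0.543 0.543]
0.01 40 [0.548 0.549 0.549]
0.05 39 [0.552 0.553 0.553]
0.09 19 [0.558 0.558 0.56 ]
coder []
fence_left [array([0.5578, 0.1117, 0.    ])]
fence_right [array([ 0.5121, -0.2015,  0.    ])]
[0.28186704 0.61330796 0.22655305] [[0.909, -0.418, -0.0], [-0.418, -0.909, -0.0], [0.0, 0.0, -1.0]] 1.3 [-0.48529765 -0.52462956 -0.97421803]
```

View pics/crop.png

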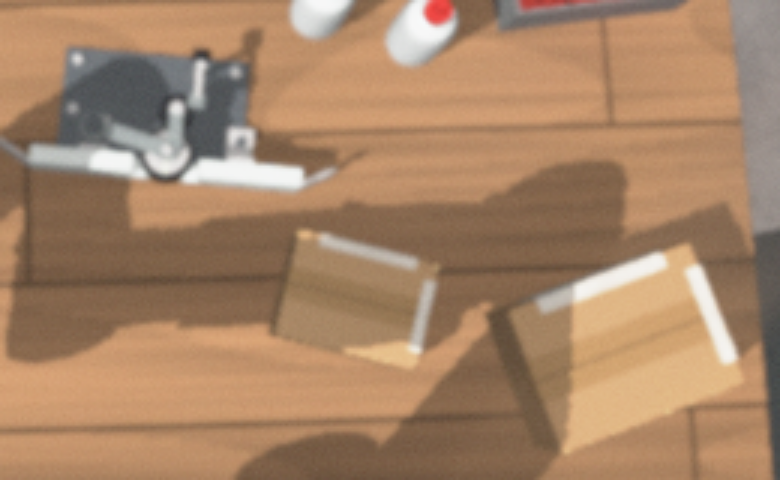

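The 160×121 mm, 75 mm high carton at (0.392, -0.258) is the right one; the other is 167×225×102. In the crop it lies at (355,297), with its panels towards the fence and to the right. I'll carry it by pressing two fingertips on its top.

```bash
python3 -m jog '[[3,-5.12,0,0,0,-10.12,7],[3,-5.12,0,0,0,-10.12,7],[3,-5.12,0,0,0,-10.12,7],[3,-5.12,0,0,0,-10.12,7],[3,-5.12,0,0,0,-10.12,7],[3,-5.12,0,0,0,-10.12,7],[3,-5.12,0,0,0,-10.12,7],[0,-5.12,0,0,0,-10.12,7],[0,-5.12,0,0,0,-10.12,7],[0,-5.12,0,0,0,-10.12,7]]' 40
python3 -m jog '[[0,-5.12,0,0,0,-10.12,7],[0,-5.12,0,0,0,-10.12,7],[-2,-5.12,0,0,0,-10.12,7],[-2,-5.12,-3,0,0,-10.12,7],[-2,-5.12,-3,0,0,-10.12,7],[-2,-5.12,-3,0,0,-10.12,7],[-2,-5.12,0,0,0,-10.12,7],[0,0,0,0,0,0,7],[0,0,0,0,0,0,7]]'
python3 -c "
from h import *
s=monitor.observe();print(s['tool_pos'],np.round(s['tool_rot'],3).tolist(),s['clock'],s['wrist_force'],s['joint_positions'])"
```

```text
clock: 2.55
tool_pos: [0.4918, 0.0996, 0.2268]
tool_rot: [[-0.591, -0.807, 0.001], [-0.807, 0.591, 0.0], [-0.0, -0.0, -1.0]]
wrist_force: [1.1, -0.2, 0.1]
finger_gap: 0.0697
clock: 3.68
tool_pos: [0.392, -0.2571, 0.1369]
tool_rot: [[-0.958, 0.288, 0.0], [0.288, 0.958, -0.0], [-0.0, 0.0, -1.0]]
wrist_force: [0.7, 0.0, 0.1]
finger_gap: 0.0698
[ 0.39200511 -0.25705214  0.13688576] [[-0.958, 0.288, 0.0], [0.288, 0.958, -0.0], [-0.0, 0.0, -1.0]] 3.675 [0.70574382 0.03859195 0.12210353] [-1.58881108e-01  9.98584127e-02 -5.55323917e-01 -1.98841963e-05
 -9.15194277e-01 -1.70409644e+00]
```

```bash
python3 -m jog '[[0,0,-2.5,0,0,0,7],[0,0,-2.5,0,0,0,7],[0,0,-0.8,0,0,0,7],[0,0,-0.4,0,0,0,7],[0,0,0,0,0,0,7]]'
python3 -m jog '[[0,0,-0.15,0,0,0,7],[0,0,0,0,0,0,7]]'
```

```text
clock: 4.3
tool_pos: [0.3929, -0.2565, 0.0756]
tool_rot: [[-0.958, 0.286, 0.001], [0.286, 0.958, -0.0], [-0.001, 0.0, -1.0]]
wrist_force: [0.4, -0.2, -0.9]
finger_gap: 0.07
clock: 4.55
tool_pos: [0.3931, -0.2567, 0.0752]
tool_rot: [[-0.958, 0.287, 0.002], [0.287, 0.958, -0.001], [-0.002, 0.0, -1.0]]
wrist_force: [-4.2, 6.4, 17.2]
finger_gap: 0.0699
```

```bash
python3 -m jog '[[0.3,0.5,0,0,0,1.0,7],[0.7,1,0,0,0,1.0,7],[0.7,1,0,0,0,1.0,7],[0.7,1,0,0,0,1.0,7],[0.7,1,0,0,0,1.0,7],[0,0,0,0,0,0,7]]'
python3 - <<'E'
from h import *
d=imaging.get_image("top");t=monitor.observe()["tool_pos"]
print(carton(d,t[:2]),t); save("p1.png",cv2.resize(d["color"][120:280,220:480],(780,480)))
E
```

```text
clock: 5.3
tool_pos: [0.4237, -0.2122, 0.0751]
tool_rot: [[-0.98, 0.201, 0.001], [0.201, 0.98, -0.002], [-0.001, -0.001, -1.0]]
wrist_force: [-5.4, -0.1, 14.5]
finger_gap: 0.0703
(((359.3075866699219, -254.37832641601562), (78.69546508789062, 173.82090759277344), 2.7100257873535156), np.int64(689), np.float64(0.07494676764656584)) [ 0.42375314 -0.21219338  0.07510551]
```

View pics/p1.png

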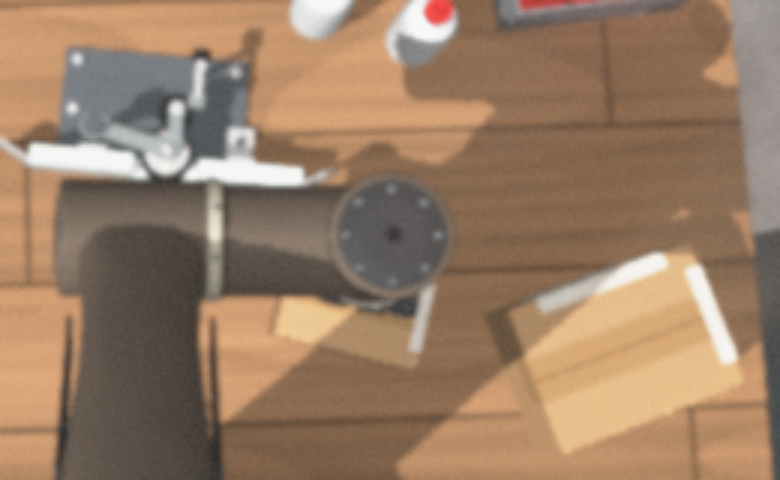

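The picture shows the carton unmoved, with its near corners still at (272,333) and (418,365). The fingertips slipped, so friction on top is too low. I'll push it instead, with the open fingers straddling its rear near corner.

```bash
python3 -m jog '[[0,0,4,0,0,0,7],[0,0,3,0,0,0,8.76],[-2.3,-2.35,0,0,0,9.95,8.76],[-2.3,-2.35,0,0,0,9.95,8.76],[-2.3,-2.35,0,0,0,9.95,8.76],[-2.4,-2.35,0,0,0,9.95,8.76],[0,0,0,0,0,0,8.76],[0,0,0,0,0,0,8.76]]' 60
python3 - <<'E'
from h import *
d=imaging.get_image("wrist");X=cloud(d);Z=X[...,2]
print(monitor.observe()["tool_pos"]); 
d=imaging.get_image("top");print(carton(d,(.39,-.256)))
save("w1.png",cv2.resize(imaging.get_image("wrist")["color"],(512,384)))
E
```

```text
clock: 6.35
tool_pos: [0.3304, -0.3059, 0.1437]
tool_rot: [[-0.883, -0.469, 0.001], [-0.469, 0.883, -0.0], [-0.001, -0.001, -1.0]]
wrist_force: [0.1, -0.5, -0.3]
finger_gap: 0.0878
[ 0.33060241 -0.30567271  0.14361461]
(((0.0, 0.0), (0.0, 0.0), 0.0), np.int64(0), np.float64(nan))
  return _methods._mean(a, axis=axis, dtype=dtype,
  ret = ret.dtype.type(ret / rcount)
```

View pics/w1.png

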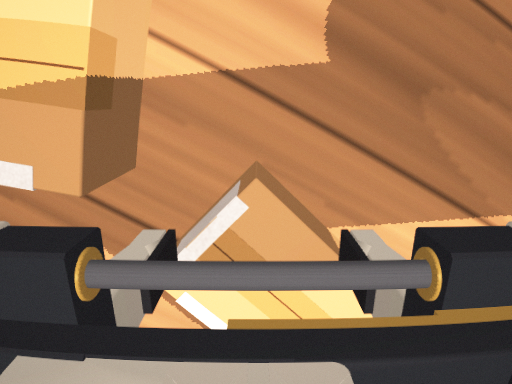

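```bash
cat >> h.py <<'E'
def multi(c,r=0.14):
    P=[]
    for n in("wrist","top","scene"):
        X=cloud(imaging.get_image(n)).reshape(-1,3);P.append(X[(abs(X[:,2]-.075)<.006)&(np.hypot(X[:,0]-c[0],X[:,1]-c[1])<r),:2])
    return P
O=np.array([.541,-.049]);UY=np.array([.117,.993]);UX=np.array([.993,-.117])
def cf(P): P=np.atleast_2d(P)-O;return np.c_[P@UX,P@UY]*1000
E
python3 -m jog '[[0,0,-3,0,0,0,8.76],[0,0,-3,0,0,0,8.76],[0,0,-3,0,0,0,8.76],[0,0,-1.4,0,0,0,8.76],[0.5,0.27,0,0,0,0,8.76],[0.5,0.27,0,0,0,0,8.76],[0,0,0,0,0,0,8.76]]'
python3 -m jog '[[0.4,0.7,0,0,0,1,8.76],[0.4,0.7,0,0,0,1,8.76],[0.4,0.7,0,0,0,1,8.76],[0.4,0.7,0,0,0,1,8.76],[0.4,0.7,0,0,0,1,8.76],[0.4,0.7,0,0,0,1,8.76],[0,0,0,0,0,0,8.76]]'
python3 - <<'E'
from h import *
t=monitor.observe()["tool_pos"];print(t,cf(t[:2]))
for p in multi(t[:2],.2):
    print(len(p)); 
    if len(p)>30:print(np.round(cf(cv2.boxPoints(cv2.minAreaRect(p.astype(np.float32)))),0).tolist())
E
```

```text
clock: 7.38
tool_pos: [0.3412, -0.3003, 0.04]
tool_rot: [[-0.882, -0.471, 0.002], [-0.471, 0.882, -0.001], [-0.001, -0.001, -1.0]]
wrist_force: [-0.1, -0.4, 1.0]
finger_gap: 0.0875
clock: 8.25
tool_pos: [0.3644, -0.2579, 0.0396]
tool_rot: [[-0.828, -0.561, 0.001], [-0.561, 0.828, 0.0], [-0.001, -0.0, -1.0]]
wrist_force: [0.2, -0.2, -0.9]
finger_gap: 0.0878
[ 0.36442028 -0.25789848  0.03955954] [[-150.90253919 -228.09601734]]
11166
[[-219.0, -207.0], [-132.0, -295.0], [-91.0, -254.0], [-178.0, -166.0]]
190
[[-206.0, -420.0], [-126.0, -458.0], [25.0, -135.0], [-55.0, -98.0]]
817
[[-206.0, -421.0], [-61.0, -427.0], [-47.0, -92.0], [-192.0, -86.0]]
```

Run:
```python
from h import *
w=imaging.get_image("wrist");s=imaging.get_image("scene")
save("c2.png",cv2.resize(w["color"],(400,300)),cv2.resize(s["color"][120:240,200:360],(400,300)))
```

```text
(no output)
```

View pics/c2.png

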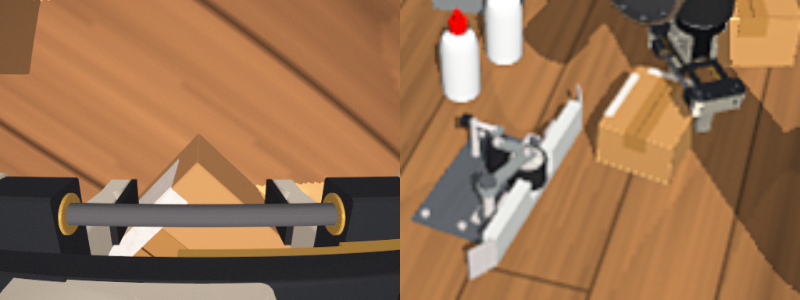

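```bash
cat >> h.py <<'E'
def fit(name,c,r=.115):
    d=imaging.get_image(name);X=cloud(d).reshape(-1,3);C=d["color"].reshape(-1,3).astype(int)
    m=(abs(X[:,2]-.075)<.005)&(np.hypot(X[:,0]-c[0],X[:,1]-c[1])<r)&(C[:,0]>110)
    p=(X[m,:2]*1000).astype(np.float32);R=cv2.minAreaRect(p)
    return len(p),np.round(R[0],1),np.round(R[1],0),round(R[2],1),np.round(cf(cv2.boxPoints(R)/1000)).tolist()
E
python3 -m jog '[[0.5,0.6,0,0,0,1,8.76],[0.5,0.6,0,0,0,1,8.76],[0.5,0.6,0,0,0,1,8.76],[0.5,0.6,0,0,0,1,8.76],[0.5,0.6,0,0,0,0,8.76],[0.5,0.6,0,0,0,0,8.76],[0,0,0,0,0,0,8.76]]'
python3 - <<'E'
from h import *
t=monitor.observe()["tool_pos"];print(t,cf(t[:2]))
c=t[:2]+.0356*UX+.0556*UY
for n in("scene","top"):print(fit(n,c))
E
```

```text
clock: 9.38
tool_pos: [0.3947, -0.2217, 0.0392]
tool_rot: [[-0.787, -0.617, 0.001], [-0.617, 0.787, 0.0], [-0.001, -0.0, -1.0]]
wrist_force: [-0.3, 0.6, -0.0]
finger_gap: 0.0877
[ 0.39472027 -0.22172455  0.03920243] [[-125.04700305 -188.63020315]]
(809, array([ 424.4, -170.4]), array([175., 144.]), 84.3, [[-172.0, -223.0], [-28.0, -220.0], [-31.0, -45.0], [-175.0, -48.0]])
(161, array([ 490.3, -173.1]), array([155.,  14.]), 85.5, [[-40.0, -207.0], [-26.0, -206.0], [-32.0, -52.0], [-46.0, -52.0]])
```

```bash
python3 -m jog '[[0.5,0.35,0,0,0,0,8.76],[0.5,0.35,0,0,0,0,8.76],[0.5,0.35,0,0,0,0,8.76],[0.5,0.35,0,0,0,0,8.76],[0.5,0.25,0,0,0,0,8.76],[0.4,-0.05,0,0,0,0,8.76],[0,0,0,0,0,0,8.76]]'
python3 - <<'E'
from h import *
s=monitor.observe();t=s["tool_pos"];print(t,cf(t[:2]),s["wrist_force"])
c=t[:2]+.0356*UX+.0556*UY
for n in("scene","top"):print(fit(n,c))
E
```

```text
clock: 10.35
tool_pos: [0.4214, -0.2064, 0.0389]
tool_rot: [[-0.787, -0.616, -0.003], [-0.616, 0.787, 0.0], [0.002, 0.002, -1.0]]
wrist_force: [-5.5, 0.1, 4.7]
finger_gap: 0.0875
[ 0.42142821 -0.20637455  0.03893347] [[-100.32196694 -170.26283061]] [-5.54927718  0.06009097  4.72291479]
(786, array([ 451.6, -155.8]), array([171., 143.]), 84.6, [[-146.0, -204.0], [-3.0, -200.0], [-7.0, -29.0], [-150.0, -33.0]])
(94, array([ 518.5, -159.2]), array([158.,  10.]), 85.1, [[-12.0, -191.0], [-2.0, -191.0], [-7.0, -33.0], [-17.0, -33.0]])
```

```bash
python3 -m jog '[[0.15,0,0,0,0,-0.5,8.76],[0.15,0,0,0,0,-0.5,8.76],[0,0,0,0,0,0,8.76]]'
python3 - <<'E'
from h import *
s=monitor.observe();t=s["tool_pos"];print(t,cf(t[:2]),s["wrist_force"])
c=t[:2]+.0356*UX+.0556*UY
for n in("top","scene"):print(fit(n,c))
E
```

```text
clock: 10.82
tool_pos: [0.424, -0.2064, 0.0389]
tool_rot: [[-0.798, -0.603, -0.004], [-0.603, 0.798, 0.0], [0.003, 0.002, -1.0]]
wrist_force: [-6.1, -0.7, 4.5]
finger_gap: 0.0875
[ 0.42400011 -0.20644902  0.03890067] [[ -97.75935949 -170.03586894]] [-6.06626929 -0.68361395  4.46807087]
(59, array([ 523.3, -161.3]), array([155.,   7.]), 85.9, [[-4.0, -191.0], [3.0, -191.0], [-5.0, -36.0], [-11.0, -36.0]])
(790, array([ 453.6, -151.9]), array([167., 146.]), 84.2, [[-146.0, -197.0], [-0.0, -195.0], [-3.0, -28.0], [-149.0, -30.0]])
```

```bash
python3 -m jog '[[0.15,0,0,0,0,0,8.76],[0.15,0,0,0,0,0,8.76],[0,0,0,0,0,0,8.76]]'
python3 - <<'E'
from h import *
s=monitor.observe();t=s["tool_pos"];print(t,cf(t[:2]),s["wrist_force"])
c=t[:2]+.0356*UX+.0556*UY
for n in("top","scene"):print(fit(n,c))
d=imaging.get_image("top")["color"];s=imaging.get_image("scene")["color"]
save("c3.png",cv2.resize(d[150:240,250:370],(400,300)),cv2.resize(s[130:235,200:340],(400,300)))
E
```

```text
clock: 11.3
tool_pos: [0.4244, -0.2064, 0.0385]
tool_rot: [[-0.798, -0.602, -0.008], [-0.602, 0.798, 0.001], [0.006, 0.005, -1.0]]
wrist_force: [-12.1, 0.3, 10.5]
finger_gap: 0.0875
[ 0.42440969 -0.206421    0.0385484 ] [[ -97.35592207 -169.96011553]] [-12.05254649   0.30348978  10.5429285 ]
(64, array([ 525.3, -156.3]), array([151.,   7.]), 87.4, [[-1.0, -184.0], [6.0, -184.0], [-5.0, -33.0], [-12.0, -33.0]])
(780, array([ 453.6, -151.5]), array([164., 146.]), 84.8, [[-146.0, -196.0], [0.0, -192.0], [-4.0, -28.0], [-150.0, -32.0]])
```

View pics/c3.png

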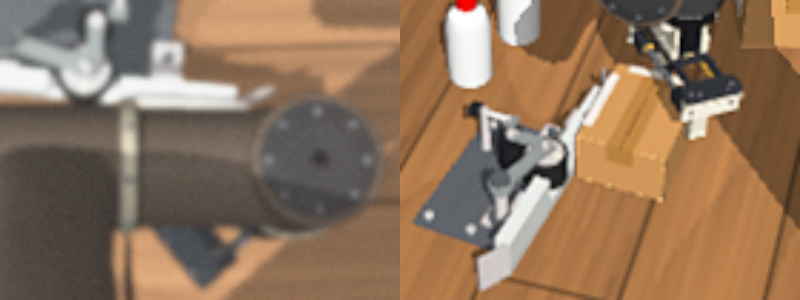

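```bash
python3 -m jog '[[0.05,0.4,0,0,0,0,8.76],[0.06,0.5,0,0,0,0,8.76],[0.06,0.5,0,0,0,0,8.76],[0.06,0.5,0,0,0,0,8.76],[0.06,0.5,0,0,0,0,8.76],[0,0,0,0,0,0,8.76]]'
python3 - <<'E'
from h import *
s=monitor.observe();t=s["tool_pos"];print(t,cf(t[:2]),s["wrist_force"])
c=t[:2]+.0356*UX+.0556*UY
for n in("top","scene"):print(fit(n,c))
for q in("scene",):
  d=imaging.get_image(q);print([ (np.round(r["position"]),round(r["p"],2)) for r in imaging.pinpoint("print_drum",d)[:2]])
E
```

```text
clock: 12.25
tool_pos: [0.4277, -0.183, 0.0384]
tool_rot: [[-0.799, -0.601, -0.007], [-0.601, 0.799, -0.0], [0.006, 0.004, -1.0]]
wrist_force: [-10.0, -5.9, 4.2]
finger_gap: 0.0875
[ 0.42773064 -0.18299908  0.03836086] [[ -96.79858551 -146.31360004]] [-10.00631996  -5.87572573   4.1670123 ]
(132, array([ 524.3, -125.6]), array([142.,  34.]), 75.2, [[-35.0, -146.0], [-1.0, -151.0], [19.0, -10.0], [-15.0, -5.0]])
(793, array([ 464.2, -125.8]), array([170., 152.]), 74.9, [[-155.0, -158.0], [-5.0, -180.0], [20.0, -12.0], [-130.0, 10.0]])Traceback (most recent call last):
  File "<stdin>", line 6, in <module>
ValueError: it knows: bottle, carton, coder, fence_left, fence_right, tape_dispenser
```

```bash
cat >> h.py <<'E'
def rep(view=None,r=.125,dx=.0356,dy=.0556):
    s=monitor.observe();t=s["tool_pos"];print("tool",np.round(cf(t[:2]),1),"F",np.round(s["wrist_force"],1),"z",round(t[2],4))
    c=t[:2]+dx*UX+dy*UY
    d=imaging.get_image("scene");X=cloud(d).reshape(-1,3);C=d["color"].reshape(-1,3).astype(int)
    q=cf(X[:,:2]);m=(abs(X[:,2]-.0755)<.003)&(np.hypot(X[:,0]-c[0],X[:,1]-c[1])<r)&(C[:,0]>110)&(C[:,0]-C[:,2]>25)&(q[:,0]<0)
    R=cv2.minAreaRect(q[m].astype(np.float32));print("carton",m.sum(),np.round(R[1]),round(R[2],1),np.round(cv2.boxPoints(R)).tolist())
    if view: save(view,cv2.resize(imaging.get_image("wrist")["color"],(400,300)),cv2.resize(d["color"][130:250,200:360],(400,300)))
E
python3 -m jog '[[0.06,0.5,0,0,0,0,8.76],[0.06,0.5,0,0,0,0,8.76],[0.06,0.5,0,0,0,0,8.76],[0.06,0.5,0,0,0,0,8.76],[0.06,0.5,0,0,0,0,8.76],[0.06,0.5,0,0,0,0,8.76],[0.06,0.5,0,0,0,0,8.76],[0.06,0.5,0,0,0,0,8.76]]'
python3 -c "
from h import *
rep('c4.png')"
```

```text
clock: 13.4
tool_pos: [0.4326, -0.1435, 0.0384]
tool_rot: [[-0.799, -0.601, -0.007], [-0.601, 0.799, -0.001], [0.006, 0.004, -1.0]]
wrist_force: [-9.4, -9.1, 4.9]
finger_gap: 0.0879
tool [[ -96.6 -106.5]] F [-9.4 -9.1  4.9] z 0.0384
carton 614 [159. 135.] 89.2 [[-138.0, -127.0], [-3.0, -129.0], [-1.0, 30.0], [-136.0, 32.0]]
```

View pics/c4.png

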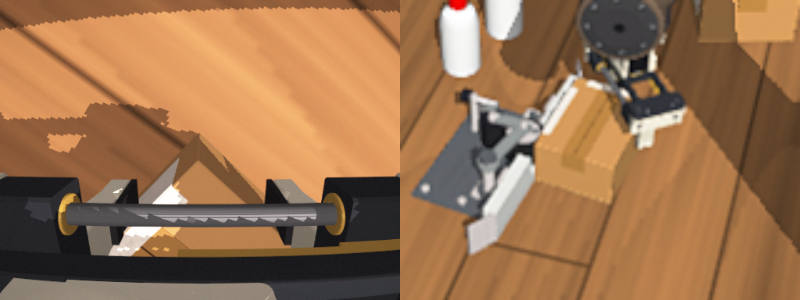

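```bash
python3 -m jog '[[0.06,0.5,0,0,0,0,8.76],[0.06,0.5,0,0,0,0,8.76],[0.06,0.5,0,0,0,0,8.76],[0.06,0.5,0,0,0,0,8.76],[0.06,0.5,0,0,0,0,8.76],[0.06,0.5,0,0,0,0,8.76],[0.06,0.5,0,0,0,0,8.76],[0.06,0.5,0,0,0,0,8.76],[0.06,0.5,0,0,0,0,8.76],[0.06,0.5,0,0,0,0,8.76],[0.06,0.5,0,0,0,0,8.76],[0.06,0.5,0,0,0,0,8.76]]'
python3 -c "
from h import *
rep()"
```

```text
clock: 15.0
tool_pos: [0.4399, -0.0838, 0.0383]
tool_rot: [[-0.799, -0.601, -0.007], [-0.601, 0.799, -0.002], [0.007, 0.003, -1.0]]
wrist_force: [-8.7, -8.1, 2.8]
finger_gap: 0.0876
tool [[-96.3 -46.4]] F [-8.7 -8.1  2.8] z 0.0383
carton 663 [160. 145.] 88.8 [[-147.0, -68.0], [-2.0, -71.0], [1.0, 89.0], [-143.0, 92.0]]
```

```bash
python3 -m jog '[[0.06,0.5,0,0,0,0,8.76],[0.06,0.5,0,0,0,0,8.76],[0.06,0.5,0,0,0,0,8.76],[0.06,0.5,0,0,0,0,8.76],[0.06,0.5,0,0,0,0,8.76],[0.06,0.5,0,0,0,0,8.76],[0.06,0.5,0,0,0,0,8.76],[0.06,0.5,0,0,0,0,8.76],[0.06,0.5,0,0,0,0,8.76],[0.06,0.5,0,0,0,0,8.76],[0.06,0.5,0,0,0,0,8.76],[0.06,0.5,0,0,0,0,8.76]]'
python3 -c "
from h import *
rep()"
```

```text
clock: 16.55
tool_pos: [0.4472, -0.0243, 0.0382]
tool_rot: [[-0.799, -0.601, -0.007], [-0.601, 0.799, -0.003], [0.007, 0.002, -1.0]]
wrist_force: [-8.1, -9.4, 4.5]
finger_gap: 0.0876
tool [[-96.1  13.5]] F [-8.1 -9.4  4.5] z 0.0382
carton 766 [166. 119.] 89.8 [[-119.0, -16.0], [-1.0, -17.0], [-0.0, 150.0], [-119.0, 150.0]]
```

Carton is flush with the fence, and its rear is just leaving the drum. I'll push it on past the fence's left end.

```bash
python3 -m jog '[[0.06,0.5,0,0,0,0,8.76],[0.06,0.5,0,0,0,0,8.76],[0.06,0.5,0,0,0,0,8.76],[0.06,0.5,0,0,0,0,8.76],[0.06,0.5,0,0,0,0,8.76],[0.06,0.5,0,0,0,0,8.76],[0.06,0.5,0,0,0,0,8.76],[0.06,0.5,0,0,0,0,8.76],[0.06,0.5,0,0,0,0,8.76],[0,0.6,0,0,0,0,8.76],[0,0.6,0,0,0,0,8.76],[0,0.6,0,0,0,0,8.76]]'
python3 -m jog '[[0,0.7,0,0,0,0,8.76],[0.08,0.7,0,0,0,0,8.76],[0.08,0.7,0,0,0,0,8.76],[0.08,0.7,0,0,0,0,8.76],[0.08,0.7,0,0,0,0,8.76]]'
python3 -c "
from h import *
rep('c5.png')"
```

```text
clock: 18.1
tool_pos: [0.455, 0.0399, 0.0386]
tool_rot: [[-0.799, -0.602, -0.003], [-0.602, 0.799, -0.001], [0.003, 0.001, -1.0]]
wrist_force: [-2.9, -4.2, -1.6]
finger_gap: 0.0879
clock: 18.73
tool_pos: [0.4595, 0.076, 0.0391]
tool_rot: [[-0.798, -0.603, -0.0], [-0.603, 0.798, -0.0], [0.001, 0.0, -1.0]]
wrist_force: [-3.8, -3.8, -1.7]
finger_gap: 0.0876
tool [[-95.6 114.5]] F [-3.8 -3.8 -1.7] z 0.0391
carton 848 [164. 118.] 89.7 [[-120.0, 88.0], [-2.0, 88.0], [-1.0, 252.0], [-119.0, 252.0]]
```

View pics/c5.png

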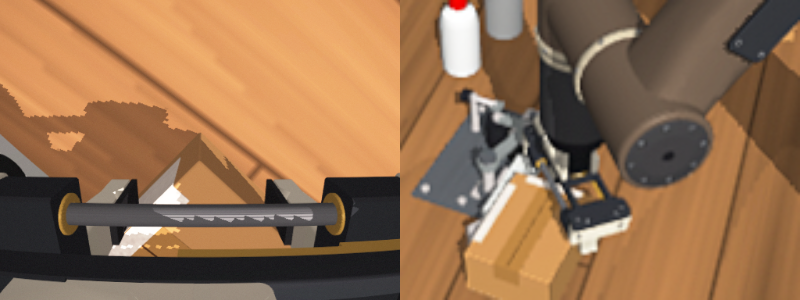

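```bash
python3 -m jog '[[-0.6,-0.6,0,0,0,0,8.76],[0,0,5,0,0,0,8.76],[0,0,5,0,0,0,4],[2.7,1.96,0,0,0,-8.76,0],[2.7,1.96,0,0,0,-8.76,0],[2.7,1.96,0,0,0,-8.76,0],[2.7,1.96,0,0,0,-8.76,0],[2.7,1.96,0,0,0,-8.76,0],[0,0,0,0,0,0,0],[0,0,0,0,0,0,0]]' 20
python3 - <<'E'
from h import *
rep('c6.png',dx=-.08,dy=-.05)
d=imaging.get_image("top");X=cloud(d).reshape(-1,3);q=cf(X[:,:2])
m=(abs(X[:,2]-.055)<.006)&(q[:,1]>60)&(q[:,1]<215)&(q[:,0]>0)&(q[:,0]<40)
print("leadin",np.round(q[m][np.argsort(q[m][:,1])][-8:]).tolist())
E
```

```text
clock: 20.08
tool_pos: [0.5887, 0.1674, 0.1394]
tool_rot: [[-0.993, 0.116, 0.001], [0.116, 0.993, 0.0], [-0.001, 0.0, -1.0]]
wrist_force: [0.1, -0.4, 0.1]
finger_gap: 0.0133
tool [[ 22.  220.4]] F [ 0.1 -0.4  0.1] z 0.1394
carton 1014 [167. 119.] 90.0 [[-119.0, 86.0], [-0.0, 86.0], [-0.0, 252.0], [-119.0, 252.0]]
leadin [[7.0, 146.0], [5.0, 152.0], [5.0, 156.0], [5.0, 159.0], [8.0, 160.0], [8.0, 163.0], [10.0, 170.0], [14.0, 174.0]]
```

View pics/c6.png

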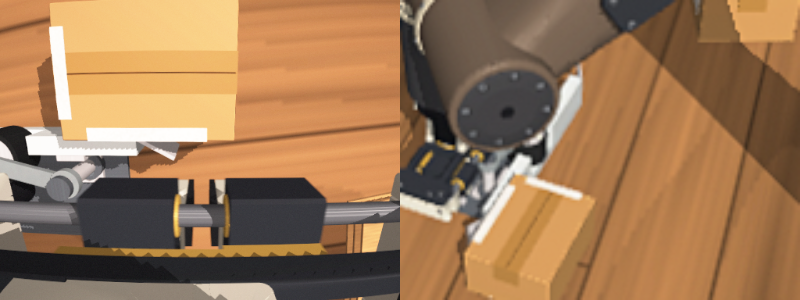

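```bash
python3 -m jog '[[0,0,-3,0,0,0,0],[0,0,-3.5,0,0,0,0],[0,0,-3.4,0,0,0,0],[-0.4,0.05,0,0,0,0,0],[-0.4,0.05,0,0,0,0,0],[-0.2,0.02,0,0,0,0,0],[0,0,0,0,0,0,0]]'
python3 - <<'E'
from h import *
t=np.array([11.,221.]);c=np.array([-60.,169.]);th=0
R=lambda a:np.array([[np.cos(a),-np.sin(a)],[np.sin(a),np.cos(a)]])
for i in range(18):
    P=c+R(th)@[0,-(75 if i<4 else 55)];a=np.radians(5)
    n=P+R(a)@(t-P);c=P+R(a)@(c-P);d=(n-t)/10;t=n;th+=a
    w=d[0]*UX+d[1]*UY;print("[%.2f,%.2f,0,0,0,5,0],"%tuple(w),end="" if i%6<5 else "\n")
print(t,c)
E
```

```text
clock: 21.1
tool_pos: [0.5792, 0.1693, 0.0417]
tool_rot: [[-0.993, 0.117, 0.002], [0.117, 0.993, 0.001], [-0.002, 0.002, -1.0]]
wrist_force: [-0.1, -0.1, -1.1]
finger_gap: 0.0006
[-1.06,0.70,0,0,0,5,0],[-1.12,0.60,0,0,0,5,0],[-1.16,0.50,0,0,0,5,0],[-1.20,0.40,0,0,0,5,0],[-1.07,0.34,0,0,0,5,0],[-1.09,0.25,0,0,0,5,0],
[-1.11,0.15,0,0,0,5,0],[-1.12,0.05,0,0,0,5,0],[-1.12,-0.04,0,0,0,5,0],[-1.11,-0.14,0,0,0,5,0],[-1.09,-0.24,0,0,0,5,0],[-1.07,-0.33,0,0,0,5,0],
[-1.04,-0.42,0,0,0,5,0],[-1.00,-0.51,0,0,0,5,0],[-0.95,-0.60,0,0,0,5,0],[-0.89,-0.68,0,0,0,5,0],[-0.83,-0.75,0,0,0,5,0],[-0.76,-0.82,0,0,0,5,0],
[-173.84040287  183.79385242] [-121.84040287  112.79385242]
```

```bash
python3 -m jog '[[-0.2,0.02,0,0,0,0,0],[-1.06,0.7,0,0,0,5,0],[-1.12,0.6,0,0,0,5,0],[-1.16,0.5,0,0,0,5,0],[-1.2,0.4,0,0,0,5,0],[-1.07,0.34,0,0,0,5,0],[-1.09,0.25,0,0,0,5,0]]'
python3 -c "
from h import *
rep(dx=-.08,dy=-.05,r=.14)"
```

```text
clock: 21.98
tool_pos: [0.5113, 0.1985, 0.0415]
tool_rot: [[-0.917, -0.398, 0.004], [-0.398, 0.917, 0.003], [-0.005, 0.001, -1.0]]
wrist_force: [4.2, 1.7, 2.8]
finger_gap: 0.0004
tool [[-58.4 242.3]] F [4.2 1.7 2.8] z 0.0415
carton 309 [ 93. 128.] 30.0 [[-187.0, 203.0], [-123.0, 93.0], [-42.0, 139.0], [-106.0, 250.0]]
```

Turning as planned (30° so far). I'll continue the arc.

```bash
python3 -m jog '[[-1.11,0.15,0,0,0,5,0],[-1.12,0.05,0,0,0,5,0],[-1.12,-0.04,0,0,0,5,0],[-1.11,-0.14,0,0,0,5,0],[-1.09,-0.24,0,0,0,5,0],[-1.07,-0.33,0,0,0,5,0]]'
python3 -m jog '[[-1.04,-0.42,0,0,0,5,0],[-1,-0.51,0,0,0,5,0],[-0.95,-0.6,0,0,0,5,0],[-0.89,-0.68,0,0,0,5,0],[-0.83,-0.75,0,0,0,5,0],[-0.76,-0.82,0,0,0,5,0],[0,0,0,0,0,0,0]]'
python3 -c "
from h import *
rep('c7.png',dx=.05,dy=-.08,r=.14)"
```

```text
clock: 22.78
tool_pos: [0.445, 0.1931, 0.0413]
tool_rot: [[-0.596, -0.803, 0.003], [-0.803, 0.596, 0.003], [-0.004, -0.001, -1.0]]
wrist_force: [3.4, 3.2, 3.2]
finger_gap: 0.0005
clock: 23.65
tool_pos: [0.3888, 0.1537, 0.0406]
tool_rot: [[-0.119, -0.993, 0.0], [-0.993, 0.119, 0.001], [-0.001, -0.0, -1.0]]
wrist_force: [-0.2, 2.2, 0.9]
finger_gap: 0.0006
tool [[-174.9  183.4]] F [-0.2  2.2  0.9] z 0.0406
carton 149 [147. 162.] 88.6 [[-207.0, 50.0], [-45.0, 46.0], [-42.0, 194.0], [-203.0, 197.0]]
```

View pics/c7.png

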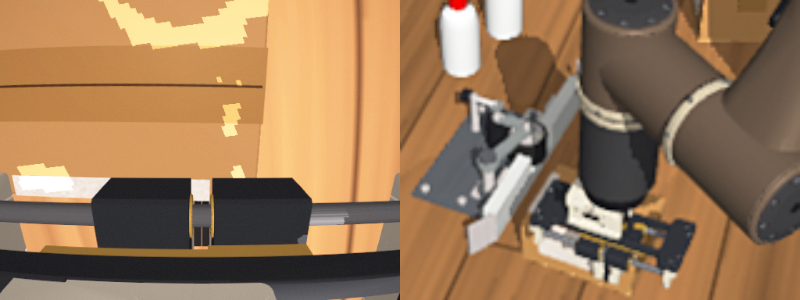

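```bash
python3 -m jog '[[0,0.8,0,0,0,0,0],[0,0,5,0,0,0,0],[0,0,5,0,0,0,8.76],[0,-0.7,0,0,0,7.37,8.76],[0,-0.7,0,0,0,7.37,8.76],[0,-0.8,0,0,0,7.36,8.76],[0,0,0,0,0,0,8.76],[0,0,0,0,0,0,8.76],[0,0,0,0,0,0,8.76]]' 60
python3 - <<'E'
from h import *
rep('c8.png',dx=.05,dy=-.06,r=.14)
X=cloud(imaging.get_image("wrist")).reshape(-1,3);q=cf(X[:,:2]);m=(abs(X[:,2]-.075)<.004)&(q[:,0]>-230)&(q[:,0]<0)&(q[:,1]>30)&(q[:,1]<195)
R=cv2.minAreaRect(q[m].astype(np.float32));print(m.sum(),R,np.round(cv2.boxPoints(R)).tolist())
E
```

```text
clock: 24.88
tool_pos: [0.3888, 0.1398, 0.1401]
tool_rot: [[0.264, -0.965, -0.0], [-0.965, -0.264, -0.0], [0.0, 0.0, -1.0]]
wrist_force: [0.1, -0.1, 0.8]
finger_gap: 0.065
tool [[-173.2  169.7]] F [ 0.1 -0.1  0.8] z 0.1401
carton 622 [124. 161.] 87.6 [[-210.0, 52.0], [-49.0, 46.0], [-44.0, 169.0], [-205.0, 176.0]]
40879 ((-125.18739318847656, 111.89517211914062), (121.40065002441406, 162.2427520751953), 88.94116973876953) [[-207.0, 53.0], [-45.0, 50.0], [-43.0, 171.0], [-205.0, 174.0]]
```

View pics/c8.png

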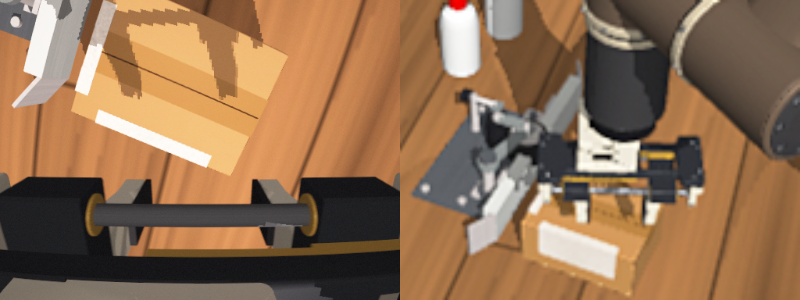

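```bash
python3 -m jog '[[-0.66,-0.48,0,0,0,10,8.76],[0,0,0,0,0,0,8.76],[0,0,-3,0,0,0,8.76]]'
python3 -c "
from h import *
rep(dx=.05,dy=-.06,r=.14)"
```

```text
clock: 25.4
tool_pos: [0.3839, 0.1363, 0.1116]
tool_rot: [[0.425, -0.905, 0.004], [-0.905, -0.425, 0.004], [-0.001, -0.005, -1.0]]
wrist_force: [-0.8, -0.4, -1.0]
finger_gap: 0.087
tool [[-177.7  165.7]] F [-0.8 -0.4 -1. ] z 0.1116
carton 468 [123. 162.] 88.4 [[-207.0, 51.0], [-45.0, 46.0], [-41.0, 169.0], [-204.0, 174.0]]
```

```bash
python3 -m jog '[[-0.15,0.1,-1.5,0,0,0,8.76],[0,0,-1.5,0,0,0,8.76],[0,0,-1,0,0,0,8.76],[0,0,0,0,0,0,8.76]]'
python3 -m jog '[[0,0,-1,0,0,0,8.76],[0,0,-1.1,0,0,0,8.76],[0,0,-1,0,0,0,8.76],[0,0,0,0,0,0,8.76]]'
```

```text
clock: 25.95
tool_pos: [0.3805, 0.1355, 0.0699]
tool_rot: [[0.427, -0.904, -0.001], [-0.904, -0.427, -0.001], [0.001, 0.001, -1.0]]
wrist_force: [0.4, -0.6, 0.7]
finger_gap: 0.0874
clock: 26.45
tool_pos: [0.3802, 0.1353, 0.0383]
tool_rot: [[0.428, -0.904, -0.001], [-0.904, -0.428, -0.002], [0.001, 0.002, -1.0]]
wrist_force: [0.4, 0.9, 0.9]
finger_gap: 0.0879
```

```bash
python3 -m jog '[[0.4,-0.42,0,0,0,0,8.76],[0.4,-0.42,0,0,0,0,8.76],[0.6,-0.42,0,0,0,0,8.76],[0.6,-0.42,0,0,0,0,8.76],[0.6,-0.42,0,0,0,0,8.76],[0.6,-0.42,0,0,0,0,8.76],[0.6,-0.42,0,0,0,0,8.76],[0.6,-0.42,0,0,0,0,8.76],[0,0,0,0,0,0,8.76]]'
cat >> h.py <<'E'
def wf():
    X=cloud(imaging.get_image("top")).reshape(-1,3);t=monitor.observe()["tool_pos"];k=cf(t[:2])[0]
    q=cf(X[:,:2]);m=(abs(X[:,2]-.075)<.004)&(q[:,0]<6)&(abs(q[:,0]+80)<100)&(q[:,1]<k[1]+25)&(q[:,1]>k[1]-115)
    R=cv2.minAreaRect(q[m].astype(np.float32));print("top",m.sum(),np.round(cv2.boxPoints(R)).tolist())
E
python3 - <<'E'
from h import *
rep(dx=.05,dy=-.05,r=.12);wf()
save("c9.png",cv2.resize(imaging.get_image("scene")["color"][130:250,200:360],(400,300)),cv2.resize(imaging.get_image("top")["color"][140:230,210:330],(400,300)))
E
```

```text
clock: 27.58
tool_pos: [0.4252, 0.1018, 0.0393]
tool_rot: [[0.428, -0.904, 0.0], [-0.904, -0.428, -0.0], [0.0, -0.0, -1.0]]
wrist_force: [0.3, 0.2, -0.4]
finger_gap: 0.0873
tool [[-132.6  136.2]] F [ 0.3  0.2 -0.4] z 0.0393
carton 229 [130. 199.] 76.2 [[-200.0, 72.0], [-7.0, 25.0], [24.0, 151.0], [-169.0, 198.0]]
top 1025 [[-165.0, 149.0], [-163.0, 29.0], [-3.0, 31.0], [-5.0, 151.0]]
```

View pics/c9.png

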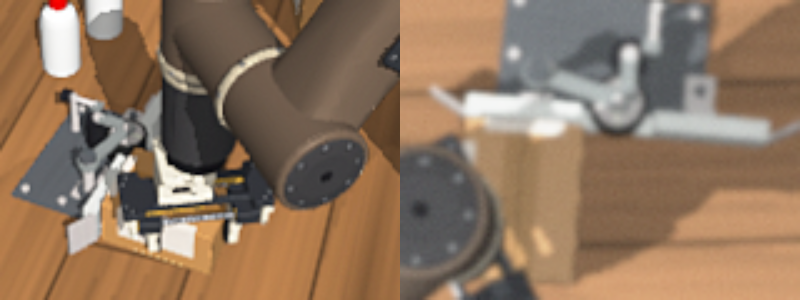

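```bash
python3 -m jog '[[0.2,-0.02,0,0,0,0,8.76],[0.15,-0.02,0,0,0,0,8.76],[0.05,0,0,0,0,0,8.76],[0,0,0,0,0,0,8.76]]'
python3 -c "
from h import *
rep(dx=.05,dy=-.05,r=.12);wf()"
```

```text
clock: 28.28
tool_pos: [0.4273, 0.1013, 0.039]
tool_rot: [[0.428, -0.904, -0.002], [-0.904, -0.428, -0.001], [-0.0, 0.003, -1.0]]
wrist_force: [-8.0, 2.5, 4.4]
finger_gap: 0.0874
tool [[-130.4  135.9]] F [-8.   2.5  4.4] z 0.039
carton 229 [129. 192.] 79.9 [[-196.0, 65.0], [-6.0, 31.0], [16.0, 158.0], [-173.0, 191.0]]
top 1025 [[-164.0, 149.0], [-162.0, 28.0], [-1.0, 31.0], [-3.0, 151.0]]
```

```bash
python3 -m jog '[[-0.06,-0.5,0,0,0,0,8.76],[-0.06,-0.5,0,0,0,0,8.76],[-0.06,-0.5,0,0,0,0,8.76],[-0.06,-0.5,0,0,0,0,8.76],[-0.06,-0.5,0,0,0,0,8.76],[-0.06,-0.5,0,0,0,0,8.76]]'
python3 -c "
from h import *
rep(dx=.05,dy=-.05,r=.12);wf()"
```

```text
clock: 29.12
tool_pos: [0.4254, 0.0723, 0.0393]
tool_rot: [[0.429, -0.903, 0.001], [-0.903, -0.429, 0.001], [-0.001, -0.001, -1.0]]
wrist_force: [-1.3, 3.4, -2.3]
finger_gap: 0.0877
tool [[-129.   106.9]] F [-1.3  3.4 -2.3] z 0.0393
carton 204 [130. 192.] 81.7 [[-193.0, 32.0], [-3.0, 4.0], [16.0, 132.0], [-174.0, 160.0]]
top 972 [[-163.0, 118.0], [-160.0, -1.0], [2.0, 3.0], [-1.0, 122.0]]
```

```bash
python3 -m jog '[[0.06,-0.3,0,0,0,0,8.76],[0.0,-0.4,0,0,0,0,8.76],[-0.06,-0.5,0,0,0,0,8.76],[-0.06,-0.5,0,0,0,0,8.76],[-0.06,-0.5,0,0,0,0,8.76]]'
python3 -c "
from h import *
rep(dx=.05,dy=-.05,r=.12);wf()"
```

```text
clock: 29.85
tool_pos: [0.4233, 0.0508, 0.0392]
tool_rot: [[0.428, -0.904, -0.001], [-0.904, -0.428, 0.002], [-0.002, -0.0, -1.0]]
wrist_force: [-10.5, 12.7, 3.8]
finger_gap: 0.0876
tool [[-128.6   85.3]] F [-10.5  12.7   3.8] z 0.0392
carton 206 [129. 193.] 80.5 [[-194.0, 14.0], [-3.0, -18.0], [18.0, 109.0], [-172.0, 141.0]]
top 920 [[-162.0, 95.0], [-159.0, -23.0], [2.0, -19.0], [-1.0, 99.0]]
```

```bash
python3 -m jog '[[-0.07,-0.5,0,0,0,0,8.76],[-0.07,-0.5,0,0,0,0,8.76],[-0.06,-0.5,0,0,0,0,8.76],[-0.06,-0.5,0,0,0,0,8.76],[-0.06,-0.5,0,0,0,0,8.76],[-0.06,-0.5,0,0,0,0,8.76],[-0.06,-0.5,0,0,0,0,8.76],[-0.06,-0.5,0,0,0,0,8.76]]'
python3 -c "
from h import *
rep(dx=.05,dy=-.05,r=.12);wf()"
```

```text
clock: 30.95
tool_pos: [0.4182, 0.0107, 0.0392]
tool_rot: [[0.428, -0.904, -0.001], [-0.904, -0.428, 0.001], [-0.002, 0.0, -1.0]]
wrist_force: [-9.9, 14.8, 5.7]
finger_gap: 0.0875
tool [[-128.9   44.9]] F [-9.9 14.8  5.7] z 0.0392
carton 212 [128. 194.] 81.1 [[-194.0, -28.0], [-2.0, -58.0], [17.0, 68.0], [-174.0, 98.0]]
top 813 [[-170.0, 44.0], [-160.0, -70.0], [7.0, -55.0], [-3.0, 59.0]]
```

```bash
cat >> h.py <<'E'
def edge():
    t=monitor.observe()["tool_pos"];k=cf(t[:2])[0];X=cloud(imaging.get_image("top")).reshape(-1,3)
    q=cf(X[:,:2]);m=(abs(X[:,2]-.075)<.006)&(q[:,0]<2)&(q[:,0]>-175)&(q[:,1]>k[1]-130)&(q[:,1]<k[1]+10);q=q[m]
    b=[(x,q[abs(q[:,0]-x)<5][:,1].min()) for x in range(-155,-5,10) if (abs(q[:,0]-x)<5).sum()>2]
    b=np.array(b);p=np.polyfit(b[:,0],b[:,1],1);print("lead edge",np.round(b[:,1]).tolist(),"slope deg",round(np.degrees(p[0]),2))
E
python3 -c "
from h import *
edge()"
```

```text
lead edge [-61.0, -61.0, -60.0, -59.0, -62.0, -61.0, -60.0, -59.0, -59.0, -58.0, -60.0, -59.0, -59.0, -58.0, -57.0] slope deg 1.39
```

```bash
python3 -m jog '[[-0.07,-0.5,0,0,0,0,8.76],[-0.07,-0.5,0,0,0,0,8.76],[-0.06,-0.5,0,0,0,0,8.76],[-0.06,-0.5,0,0,0,0,8.76],[-0.06,-0.5,0,0,0,0,8.76],[-0.06,-0.5,0,0,0,0,8.76],[-0.06,-0.5,0,0,0,0,8.76],[-0.06,-0.5,0,0,0,0,8.76]]'
python3 -c "
from h import *
rep(dx=.05,dy=-.05,r=.12);edge()"
```

```text
clock: 32.1
tool_pos: [0.4132, -0.0294, 0.0392]
tool_rot: [[0.429, -0.904, -0.001], [-0.904, -0.429, 0.001], [-0.002, 0.0, -1.0]]
wrist_force: [-8.6, 15.5, 5.8]
finger_gap: 0.0878
tool [[-129.2    4.5]] F [-8.6 15.5  5.8] z 0.0392
carton 190 [184. 119.] 0.9 [[-187.0, 20.0], [-186.0, -99.0], [-1.0, -96.0], [-3.0, 23.0]]
lead edge [-101.0, -101.0, -100.0, -99.0, -102.0, -101.0, -100.0, -99.0, -99.0, -98.0, -101.0, -100.0, -99.0, -98.0, -98.0] slope deg 1.04
```

```bash
python3 -m jog '[[-0.06,-0.5,0,0,0,0,8.76],[-0.06,-0.5,0,0,0,0,8.76],[-0.06,-0.5,0,0,0,0,8.76],[-0.06,-0.5,0,0,0,0,8.76],[-0.06,-0.5,0,0,0,0,8.76],[-0.06,-0.5,0,0,0,0,8.76],[-0.06,-0.5,0,0,0,0,8.76],[-0.06,-0.5,0,0,0,0,8.76],[-0.06,-0.5,0,0,0,0,8.76],[-0.06,-0.5,0,0,0,0,8.76],[-0.06,-0.5,0,0,0,0,8.76],[-0.06,-0.5,0,0,0,0,8.76]]'
python3 -c "
from h import *
rep(dx=.05,dy=-.05,r=.12);edge()"
```

```text
clock: 33.7
tool_pos: [0.4059, -0.0895, 0.0392]
tool_rot: [[0.429, -0.904, -0.001], [-0.903, -0.429, 0.001], [-0.001, 0.0, -1.0]]
wrist_force: [-6.5, 12.0, 6.4]
finger_gap: 0.0874
tool [[-129.4  -56.1]] F [-6.5 12.   6.4] z 0.0392
carton 165 [131. 177.] 82.8 [[-182.0, -137.0], [-7.0, -159.0], [10.0, -29.0], [-166.0, -7.0]]
lead edge [-162.0, -161.0, -163.0, -163.0, -162.0, -161.0, -160.0, -160.0, -159.0, -162.0, -161.0, -161.0, -159.0, -159.0, -158.0] slope deg 1.34
```

```bash
python3 -m jog '[[-0.1,-0.5,0,0,0,0,8.76],[-0.1,-0.5,0,0,0,0,8.76],[-0.08,-0.5,0,0,0,0,8.76],[-0.06,-0.5,0,0,0,0,8.76],[-0.06,-0.5,0,0,0,0,8.76],[-0.06,-0.5,0,0,0,0,8.76],[-0.06,-0.5,0,0,0,0,8.76],[-0.06,-0.5,0,0,0,0,8.76],[-0.06,-0.5,0,0,0,0,8.76],[-0.06,-0.5,0,0,0,0,8.76]]'
python3 -m jog '[[-0.3,0.8,0,0,0,0,8.76],[0,0,4,0,0,0,8.76],[0,0,5,0,0,0,8.76],[0,0,5,0,0,0,8.76],[0,4,2,0,0,0,8.76],[0.5,6,0,0,0,0,8.76],[0.5,6,0,0,0,0,8.76],[0.5,6,0,0,0,0,8.76],[0,5,0,0,0,0,8.76],[0,0,0,0,0,0,8.76],[0,0,0,0,0,0,8.76]]'
python3 - <<'E'
from h import *
d=imaging.get_image("top")
print(monitor.observe()["wrist_force"])
for q in("bottle_a","tape_dispenser","carton"):print(q,[(np.round(onz(d,r["position"])[0],3).tolist(),round(r["p"],2)) for r in imaging.pinpoint(q,d)[:2]])
print(carton(d,(.43,-.2)))
s=imaging.get_image("scene")
save("end.png",cv2.resize(s["color"][100:260,190:400],(400,300)),cv2.resize(d["color"][100:280,190:430],(400,300)))
E
```

```text
clock: 35.05
tool_pos: [0.3996, -0.1405, 0.0392]
tool_rot: [[0.429, -0.904, -0.0], [-0.904, -0.429, 0.0], [-0.0, 0.0, -1.0]]
wrist_force: [-0.7, 4.6, 1.5]
finger_gap: 0.0876
clock: 36.42
tool_pos: [0.4111, 0.1376, 0.1989]
tool_rot: [[0.429, -0.903, -0.001], [-0.903, -0.429, -0.001], [0.0, 0.001, -1.0]]
wrist_force: [-0.7, -0.3, -1.6]
finger_gap: 0.0878
[-0.09245585  0.11918353  1.13735209]
bottle_a [([0.695, -0.349, 0.0], 0.98), ([0.744, -0.239, 0.0], 0.62)]
tape_dispenser [([0.376, 0.487, 0.0], 0.94)]
carton [([0.442, -0.179, 0.0], 0.97), ([0.325, -0.556, 0.0], 0.93)]
(((443.8385009765625, -190.3948974609375), (118.9515609741211, 161.70712280273438), 85.34638977050781), np.int64(1691), np.float64(0.07503460767438593))
```

View pics/end.png

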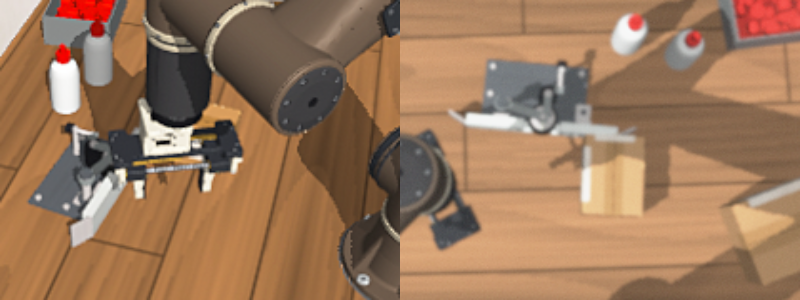

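```bash
python3 -c "
from plant import bot,monitor
print(monitor.observe()['clock'],bot.job_done())"
```

```text
the job is handed in; nothing more can be done
36.675 None
```

I ran both panels of the smaller carton past the print drum, and handed the job in at 36.7 s. I could not confirm the print itself: the drum angle can't be read here and the pictures show no print, so the rolling rests on the carton's measured path.

- **Long panel:** I pushed the carton to the left along the fence, with the open fingers straddling its rear corner. It passed the drum completely and stayed flush with the fence; measured angles were within about 1° of square.
- **Quarter turn:** beyond the left end of the fence I hooked the carton's front end and swung it a quarter turn counter-clockwise, which came out square.
- **End panel:** I pushed it back to the right past the drum, all the way through. The fit showed a steady 1–1.4° tilt, much of it already there (about 1°) when the carton was pressed to the fence, so I took that part as measuring bias. The pressing force dropped to about 1 N just as the carton reached the drum, and I corrected that at once. Sideways force on the tool reached about 15 N.

**Last checks:**
- The carton lies flat on the bench, its top at 75 mm. It is roughly 90–210 mm to the right of the drum's centre, and the robot is clear of it.
- The bottles and the tape dispenser are within about 10 mm of where they were first found, which is the networks' scatter. Nothing came near them.

**What went differently:**
- My first try, dragging the carton by pressing on its top, only slipped. The carton did not move, so I pushed it instead.
- I viewed 14 pictures, against a budget of 10 with one or two over allowed.

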